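# Set the hood switches for the shift

### The arm

A 6-joint arm with a two-finger parallel gripper is mounted at the origin on the work surface. World frame = base frame: x ahead of the robot, y to its left, z up, the work surface at z = 0. Lengths are in m, angles in rad, forces in N, time in s.
With the tool pointing down it reaches from about 0.225 to 0.875 m from the base axis. Payload 3.4 kg.
Tool frame: the origin (TCP) lies on the centre line of the jaws, within the pads' length; the fingertips stand 17 mm ahead of it and the grasp point (between the pads) lies 2 mm behind it (manip.finger_overhang is the distance from the TCP to the fingertips, in m); y points along the fingers, x is the direction in which the jaws open and shut, and the axes are right-handed (so a half turn about y gives the same grasp; the last joint's range is limited). The gripper opens to 85 mm and grips with 20 to 120 N. Pads are 22 mm wide; open, the fingers measure 114 mm over their backs; the gripper's body (76 mm by 85 mm) begins 54 mm behind the grasp point. The pads swing forward as they close: fully open they stand 13 mm farther back than shut.
Start: joints at [-1.273, 0.276, 1.505, -0, 1.361, -0.121], TCP at [0.234, -0.525, 0.209] pointing down, gripper open.
Joint ranges: [-2.89, 2.89], [-0.75, 2.08], [0.22, 2.7], [-1.18, 4.32], [0.11, 2.71], [-2.7, 2.7]. Speed limits (rad/s): [2.57, 2.57, 3.14, 3.14, 3.14, 3.14].

### API

Orientations are given as a unit quaternion [w, x, y, z].
In Python, from rig import manip gives the robot as it stands.
- The arm moves only by the tool arm_command, never from a script. Its argument "commands" is a list of rows, each a list of 3 entries, a list of its own where there are three numbers: the finger opening in cm, from 0 to 8.54, then the shift along the world's x, y, z in cm, then the turn about the world's z in rad. A call has 1 to 12 rows; each row shifts and turns the commanded pose from where the row before left it; what a row does not reach is not made up. A row lasts 1/10 s, in which the tool goes at most 50 mm and 8.59 degrees, less where a joint would pass 70% of its speed; a pose out of reach is approached as far as the arm can. A call with a gripper value outside its range is refused whole. The fingers move at their own pace and stop on an object; "grip_force" is the grip in N (left out, the last holds). Time passes only in rows, so rows that do not move let the fingers close. It gives the time, the measured TCP pose, the force and the opening at its end, in the units of the state.
- manip.get_state(): the state, without advancing time (a new reading comes with each control period).
- manip.get_image(name): name is "side" or "top"; returns a dict with "pixels" (384x512x3 uint8, red, green, blue), "range_z" (384x512 float32, m along the optical axis (not along the pixel's ray), 0 where there is no reading), "intrinsics" (3x3 intrinsics, pixels), "R" (3x3) and "t" (3): a world point X has camera coordinates R X + t. Camera axes: x right, y down, z forward; pixel columns grow to the right and rows downward; lengths in m; the calibration is good to about 2 mm. A picture is of the moment at which its call begins.
- manip.sign_off(): hands the job in, once; it reports no verdict.
The state is a dict: "clock": time; "qpos": joint angles; "qd": joint speeds; "effort": joint torques, N m; "position": TCP position; "ee_rot": TCP orientation; "contact_force": force on the tool from outside, world axes, zero at the start; "moment": the same for the moment, N m; "width": finger opening in m.
Only numpy, scipy, OpenCV 4.12 (cv2) and the standard library are available. Lean on these libraries where they do the work, as an engineer would, in place of code of your own. Each camera call takes 0.05 s, during which the arm holds its last target.

### The job

This shift only the two end painting places are in use, so set the extraction hoods' switch box, the grey box with three slide switches side by side (not the smaller box with two), to the pattern on, off, on: the left and right switches on and the middle one off. On is slid fully away from the robot base, to the side with the thin white strip; off is slid fully towards the base. Left and right are as seen from the base; there is no need to touch a switch that already stands right.

Things in the scene. Friction and masses are not known exactly. Their poses are not given: they have to be found in the camera images.
- box3: grey plastic switch box, fixed, 130 (x) by 165 (y) by 45 mm high, turned up to 20 degrees. Origin: centre of its underside, on the table; x points away from the base to the white strip (ON side), y left, z up. Three slots along x at y = +45, 0, -45 mm. It is on the left or right half of the table; the 120 mm box with two knobs is not part of the job. A jar 62 mm high stands between.
- sw_left (a joint): the left slide switch: white knob 14 x 14 mm, standing 28 mm above the box's top, at y = +45 mm in the box frame. Value = knob centre's x in the box frame (m): -0.015 OFF end, towards the robot base; +0.015 ON end. It slides with about 1.5 N of friction against end stops and stays where it is left. Starts in the OFF half of its slot.
- sw_mid (a joint): the middle slide switch: white knob 14 x 14 mm, standing 28 mm above the box's top, at y = 0 mm in the box frame. Value = knob centre's x in the box frame (m): -0.015 OFF end, towards the robot base; +0.015 ON end. It slides with about 1.5 N of friction against end stops and stays where it is left. Starts in the ON half of its slot.
- sw_right (a joint): the right slide switch: white knob 14 x 14 mm, standing 28 mm above the box's top, at y = -45 mm in the box frame. Value = knob centre's x in the box frame (m): -0.015 OFF end, towards the robot base; +0.015 ON end. It slides with about 1.5 N of friction against end stops and stays where it is left. Starts at or near the ON end.
Things that resemble listed ones, but are neither listed nor needed, are in the scene too. What is shaped like the box3 but pink or yellow is not meant.

How it is judged:
At the end, for the whole second after the job is handed in: The left and right switches stand on (joint above +0.005) and the middle one off (joint below -0.005), that is within 10 mm of the slot's end (value of joint each of sw_left, sw_right above 0.005 m and value of joint sw_mid below -0.005 m); the robot touches nothing.
It also fails if it takes over 32 s, if anything falls off the work surface, if the arm or the gripper's body presses on something with over 40 N, if the wrist force passes 120 N, or if a joint passes its speed limit or range.

## Working session

There is one attempt and no reset: what is moved stays moved. The work goes in short steps, Python scripts to look and compute and a tool call to move; the robot and the scene stay as the last step left them, time stands still between calls to the robot, and variables do not carry over. Pictures are saved under pics/ and viewed, and the job is handed in when it is done.

Besides the shell and the picture viewer there is one more tool, called after "Request:" by a JSON object that holds its "method" and its "body", one argument or row to a line. arm_command: Moves the arm, as the interface text tells. Its arguments: {"type":"object","properties":{"commands":{"type":"array"},"grip_force":{"type":"number"}},"required":["commands"]}

```bash
mkdir -p pics; cat > h.py <<'E'
import numpy as np, cv2, pickle
from rig import manip
def grab(n,tag):
    d=manip.get_image(n); pickle.dump(d,open(f'pics/{tag}.pkl','wb'))
    cv2.imwrite(f'pics/{tag}.png',cv2.cvtColor(np.asarray(d['pixels']),cv2.COLOR_RGB2BGR)); return d
def load(tag): return pickle.load(open(f'pics/{tag}.pkl','rb'))
def plane(d,uv,z):
    K,R,t=map(np.asarray,(d['intrinsics'],d['R'],d['t'])); uv=np.atleast_2d(uv)
    r=(R.T@np.linalg.inv(K)@np.c_[uv,np.ones(len(uv))].T).T; c=-R.T@t
    return c+r*((z-c[2])/r[:,2])[:,None]
def cloud(d):
    K,R,t=map(np.asarray,(d['intrinsics'],d['R'],d['t'])); Z=np.asarray(d['range_z']).astype(float)
    v,u=np.mgrid[:Z.shape[0],:Z.shape[1]]
    p=np.stack([(u-K[0,2])/K[0,0]*Z,(v-K[1,2])/K[1,1]*Z,Z],-1)
    w=(p-t)@R; w[Z==0]=np.nan; return w
def proj(d,X):
    K,R,t=map(np.asarray,(d['intrinsics'],d['R'],d['t'])); p=(np.atleast_2d(X)@R.T+t)@K.T; return p[:,:2]/p[:,2:]
E
python3 - <<'E'
from h import *
for n in('top','side'):
    d=grab(n,n+'0'); print(n,np.round(-np.asarray(d['R']).T@d['t'],3),d['intrinsics'])
s=manip.get_state(); print({k:np.round(v,3) for k,v in s.items()}, manip.finger_overhang)
E
```

```text
top [0.349 0.09  1.325] [[491.70275632   0.         252.27013976]
 [  0.         491.70275632 189.06063301]
 [  0.           0.           1.        ]]
side [-0.338 -0.785  0.76 ] [[477.14765002   0.         260.97536271]
 [  0.         477.14765002 189.23772275]
 [  0.           0.           1.        ]]
{'clock': np.float64(0.1), 'qpos': array([-1.273,  0.277,  1.506,  0.   ,  1.361, -0.121]), 'qd': array([-0.001, -0.002, -0.001,  0.   ,  0.   , -0.001]), 'effort': array([ 1.0000e-03, -4.1770e+01, -2.4641e+01, -0.0000e+00,  6.0000e-03,
       -0.0000e+00]), 'position': array([ 0.234, -0.525,  0.208]), 'ee_rot': array([ 0.593, -0.593,  0.386, -0.385]), 'contact_force': array([-0.158,  0.957,  0.151]), 'moment': array([-0.02 ,  0.045,  0.012]), 'width': np.float64(0.085)} 0.017
```

View pics/top0.png

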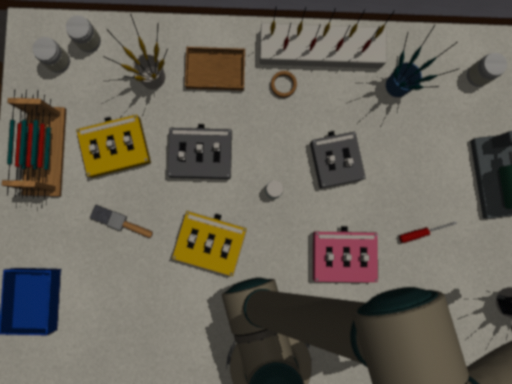

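View pics/side0.png

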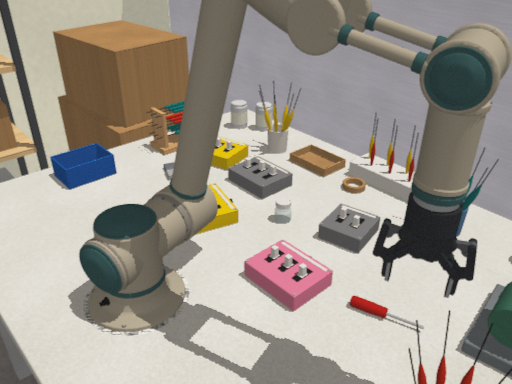

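The top view (up = +x, left = +y) shows two yellow 3-knob boxes at (114,146) and (210,243), a pink one at (345,256), a grey 2-knob box at (337,160) and a grey 3-knob box at (199,153). Only the last fits: it is grey, has three knobs and has a white strip on its far side. The jar is at (273,190). Next I confirm it in a crop and measure it.

```bash
python3 - <<'E'
from h import *
d=load('top0'); im=cv2.imread('pics/top0.png')
cv2.imwrite('pics/crop_top0.png',cv2.resize(im[115:190,155:245],None,fx=8,fy=8,interpolation=cv2.INTER_CUBIC)[:600])
s=cv2.imread('pics/side0.png'); cv2.imwrite('pics/crop_side0.png',cv2.resize(s[145:205,215:305],None,fx=8,fy=8,interpolation=cv2.INTER_CUBIC))
W=cloud(d); z=W[...,2]
roi=np.zeros(z.shape,bool); roi[118:188,158:240]=1
m=(roi&(z>.035)&(z<.055)); m2=roi&(z>.03)
cs,_=cv2.findContours(m2.astype(np.uint8),cv2.RETR_EXTERNAL,cv2.CHAIN_APPROX_NONE)
c=max(cs,key=cv2.contourArea); print('top z',np.nanmedian(z[m]))
P=plane(d,c[:,0,:].astype(float),.045)[:,:2].astype(np.float32)
print('rect',cv2.minAreaRect(P), 'px',cv2.minAreaRect(c))
k=(roi&(z>.058)).astype(np.uint8)
n,l,st,ce=cv2.connectedComponentsWithStats(k)
for i in range(1,n):
    if st[i,4]>8: print('knob depth',st[i],ce[i],plane(d,ce[i],.073),np.nanmedian(W[l==i],0))
# bright knob mask
g=cv2.cvtColor(im,cv2.COLOR_BGR2GRAY); k=(roi&(g>130)&m2).astype(np.uint8)
n,l,st,ce=cv2.connectedComponentsWithStats(k)
for i in range(1,n):
    if st[i,4]>8: print('white',st[i],ce[i].round(1),plane(d,ce[i],.073).round(4))
# jar
r=np.zeros(z.shape,bool); r[175:205,255:290]=1
print('jar',np.nanmedian(W[r&(z>.045)],0),np.nanmax(z[r]))
E
```

```text
top z 0.04530252538769866
rect ((0.5565875172615051, 0.20322191715240479), (0.13691163063049316, 0.16494601964950562), 0.08601371198892593) px ((199.56898498535156, 151.80946350097656), (63.00493621826172, 51.62406539916992), 1.4688007831573486)
knob depth [214 143   6   7  37] [216.43243243 145.75675676] [[0.5687085  0.15818379 0.073     ]] [0.56835001 0.15917453 0.07322521]
knob depth [196 145   6   6  32] [198.8125 147.5   ] [[0.56287353 0.20323214 0.073     ]] [0.56271878 0.2029311  0.07291316]
knob depth [179 152   6   6  34] [181.35294118 154.52941176] [[0.54337058 0.24725565 0.073     ]] [0.54367064 0.24726651 0.07304819]
jar [0.46237885 0.00490843 0.06194583] 0.0690827990813203
```

View pics/crop_top0.png

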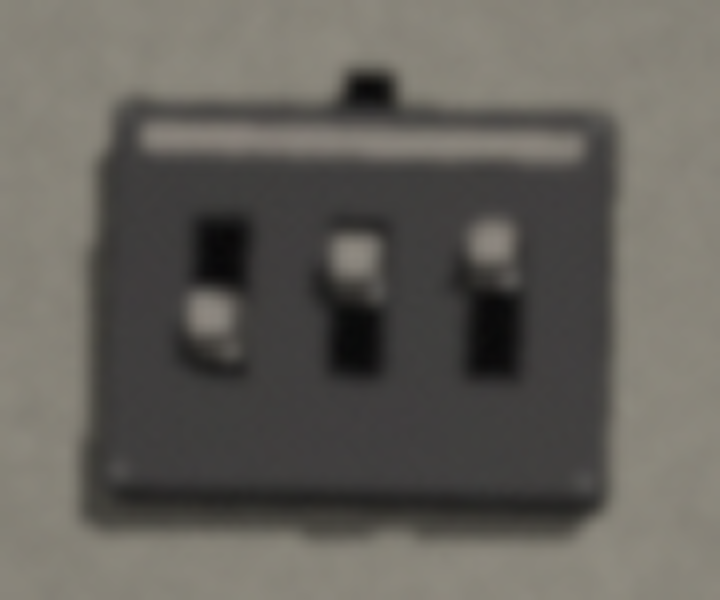

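View pics/crop_side0.png

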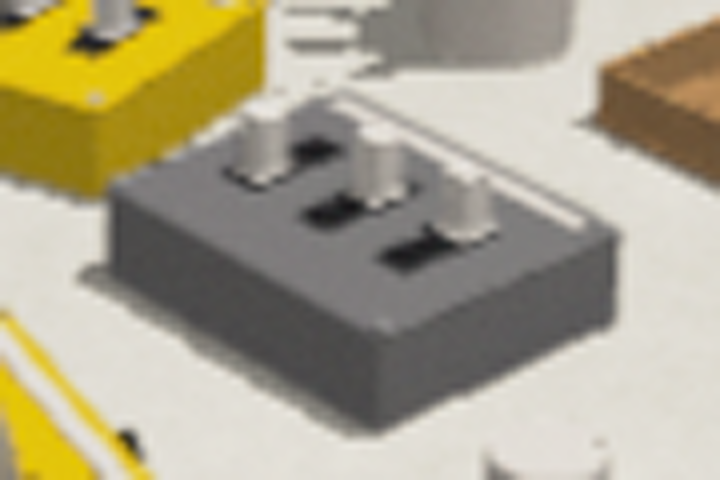

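The crops confirm it: grey, three knobs, white strip on the far side. Left is in the OFF half, middle is ON and right is at the ON end. The knob tops come out at 73 mm, as they should. Next come the box's turn and centre from the strip and edges, and the tool yaw.

```bash
python3 - <<'E'
from h import *
from scipy.spatial.transform import Rotation as Ro
d=load('top0'); W=cloud(d); z=W[...,2]; im=cv2.imread('pics/top0.png'); g=cv2.cvtColor(im,cv2.COLOR_BGR2GRAY)
roi=np.zeros(z.shape,np.uint8); roi[128:138,168:232]=1
m=((g>110)&(roi>0)).astype(np.uint8); n,l,st,ce=cv2.connectedComponentsWithStats(m)
i=1+np.argmax(st[1:,4]); v,u=np.where(l==i); print('strip',st[i])
P=plane(d,np.c_[u,v],.046)[:,:2]; L=cv2.fitLine(P.astype(np.float32),cv2.DIST_L2,0,.01,.01).ravel(); print('strip dir',L, 'theta deg',np.degrees(np.arctan2(-L[0],L[1])) )
# dark box mask, opened to remove the nub
m=((z>.03)&(z<.085)).astype(np.uint8); r=np.zeros_like(m); r[118:188,158:240]=1; m&=r
m=cv2.morphologyEx(m,cv2.MORPH_OPEN,np.ones((15,15),np.uint8))
c=max(cv2.findContours(m,0,cv2.CHAIN_APPROX_NONE)[0],key=cv2.contourArea)
R=cv2.minAreaRect(plane(d,c[:,0].astype(float),.045)[:,:2].astype(np.float32)); print('rect',R)
th=-np.arctan2(L[0],L[1]); ex=np.array([np.cos(th),np.sin(th)]); ey=np.array([-ex[1],ex[0]])
for k in([.5433,.2473],[.5629,.2032],[.5687,.1582]): q=np.array(k)-R[0]; print('knob box frame',q@ex,q@ey)
s=manip.get_state(); q=s['ee_rot']; M=Ro.from_quat([q[1],q[2],q[3],q[0]]).as_matrix(); print(M.round(3))
print(np.arctan2(M[1,0],M[0,0]))
E
```

```text
strip [173 131  54   4 148]
strip dir [ 0.00568585 -0.99998385  0.6079936   0.20689039] theta deg -179.67422
rect ((0.553419828414917, 0.2023460865020752), (0.1274547129869461, 0.16296200454235077), 1.632047176361084)
knob box frame 0.009864071024389716 -0.045010725550655314
knob box frame -0.00948487353893573 -0.0007999984069951284
knob box frame -0.01502892389251498 0.04423225170474121
[[ 0.407 -0.     0.914]
 [-0.914  0.002  0.407]
 [-0.002 -1.     0.   ]]
-1.1520157110241405
```

The box is turned by less than 2°. In the box frame the knobs stand at left −10 mm, middle +9.5 mm and right +15 mm, at y = ±45 mm as stated, so only the left and middle need moving. I'll straddle each knob with jaws 4 cm apart along x and drag it with the tool lowered.

Request:
{"method": "arm_command", "body": {
  "commands": [
    [4, [0.9, 2.2, 0], 0.032],
    [4, [1.7, 4.3, 0], 0.064],
    [4, [1.7, 4.3, 0], 0.064],
    [4, [1.7, 4.3, 0], 0.064],
    [4, [1.7, 4.3, 0], 0.064],
    [4, [1.7, 4.3, 0], 0.064],
    [4, [1.7, 4.3, 0], 0.064],
    [4, [1.7, 4.3, 0], 0.064],
    [4, [1.7, 4.3, 0], 0.064],
    [4, [1.7, 4.3, 0], 0.064],
    [4, [1.7, 4.3, 0], 0.064],
    [4, [1.7, 4.3, 0], 0.064]
  ],
  "grip_force": 20
}}

```text
clock: 1.3
position: [0.4299, -0.0284, 0.2086]
ee_rot: [-0.692, 0.692, -0.145, 0.145]
contact_force: [0.9, -1.0, 0.7]
width: 0.0402
```

Request:
{"method": "arm_command", "body": {
  "commands": [
    [4, [1.7, 4.0, 0], 0.06],
    [4, [1.7, 4.0, 0], 0.06],
    [4, [1.7, 4.0, 0], 0.06],
    [4, [1.7, 4.0, 0], 0.06],
    [4, [1.7, 4.0, 0], 0.06],
    [4, [1.7, 4.0, 0], 0.06],
    [4, [1.1, 3.7, -2], 0.056],
    [4, [0, 0, -4], 0],
    [4, [0, 0, -3], 0],
    [4, [0, 0, 0], 0],
    [4, [0, 0, 0], 0]
  ]
}}

```text
clock: 2.4
position: [0.5427, 0.2466, 0.1186]
ee_rot: [-0.707, 0.707, -0.0, -0.0]
contact_force: [0.3, -0.3, 0.5]
width: 0.04
```

```bash
python3 - <<'E'
from h import *
for n in('top','side'): grab(n,n+'1')
d=load('side1'); s=manip.get_state(); print(s['position'].round(4) if hasattr(s['position'],'round') else s['position'],s['width'],s['contact_force'])
p=np.array(s['position']); print('TCP px',proj(d,p),'tip px',proj(d,p-[0,0,.017]))
im=cv2.imread('pics/side1.png'); cv2.imwrite('pics/crop_side1.png',cv2.resize(im[90:210,190:330],None,fx=5,fy=5,interpolation=cv2.INTER_CUBIC))
E
```

```text
[0.5443 0.2469 0.1207] 0.04005406182977853 [ 0.28858237 -0.85022352  0.63384487]
TCP px [[247.48036296 144.66048933]] tip px [[247.5183794  149.56598838]]
```

View pics/crop_side1.png

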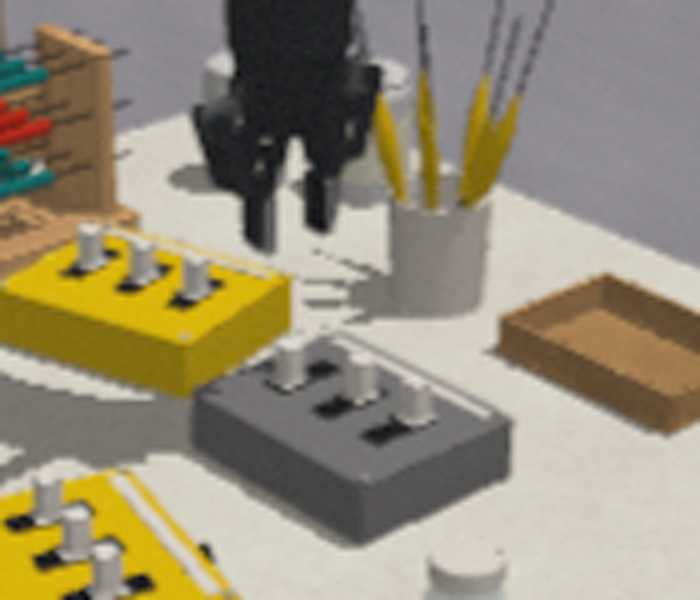

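The side crop shows the gripper above the left knob with the fingertips at about pixel (248,138). The calibration puts the tips at row 149, so I check that against depth before descending.

```bash
python3 - <<'E'
from h import *
d=load('side1'); W=cloud(d)
print('proj left knob top',proj(d,[[.5434,.2473,.073],[.5629,.2032,.073]]))
for v in range(126,142,2): print(v,[tuple(W[v,u].round(3)) for u in (241,243,253,255)])
t=load('top1'); T=cloud(t); im=cv2.imread('pics/top1.png'); cv2.imwrite('pics/crop_top1.png',cv2.resize(im[90:240,110:290],None,fx=4,fy=4,interpolation=cv2.INTER_CUBIC))
s=W[115:145,225:270].reshape(-1,3); 
b=(abs(s[:,0]-.544)<.06)&(abs(s[:,1]-.247)<.05); print('min z near tool',np.nanmin(s[b],0), np.sort(s[b][:,2])[:10])
E
```

```text
proj left knob top [[247.29175649 158.30819755]
 [261.14104958 161.22404006]]
126 [(np.float64(0.507), np.float64(0.233), np.float64(0.198)), (np.float64(0.52), np.float64(0.239), np.float64(0.193)), (np.float64(0.567), np.float64(0.247), np.float64(0.177)), (np.float64(0.566), np.float64(0.236), np.float64(0.181))]
128 [(np.float64(0.511), np.float64(0.238), np.float64(0.189)), (np.float64(0.517), np.float64(0.235), np.float64(0.188)), (np.float64(0.567), np.float64(0.247), np.float64(0.17)), (np.float64(0.566), np.float64(0.237), np.float64(0.174))]
130 [(np.float64(0.513), np.float64(0.24), np.float64(0.181)), (np.float64(0.521), np.float64(0.24), np.float64(0.179)), (np.float64(0.565), np.float64(0.244), np.float64(0.165)), (np.float64(0.563), np.float64(0.233), np.float64(0.17))]
132 [(np.float64(0.513), np.float64(0.24), np.float64(0.175)), (np.float64(0.516), np.float64(0.234), np.float64(0.176)), (np.float64(0.566), np.float64(0.246), np.float64(0.158)), (np.float64(0.565), np.float64(0.235), np.float64(0.162))]
134 [(np.float64(0.511), np.float64(0.238), np.float64(0.17)), (
[... 357 characters left out ...]
 (np.float64(0.569), np.float64(0.239), np.float64(0.146))]
138 [(np.float64(0.512), np.float64(0.239), np.float64(0.156)), (np.float64(0.518), np.float64(0.236), np.float64(0.155)), (np.float64(0.765), np.float64(0.473), np.float64(0.0)), (np.float64(0.772), np.float64(0.468), np.float64(-0.0))]
140 [(np.float64(0.52), np.float64(0.249), np.float64(0.143)), (np.float64(0.516), np.float64(0.235), np.float64(0.149)), (np.float64(0.753), np.float64(0.459), np.float64(-0.0)), (np.float64(0.758), np.float64(0.452), np.float64(0.001))]
min z near tool [0.48405866 0.22362628 0.14337556] [0.14337556 0.14515338 0.145574   0.14626781 0.14628926 0.14662115
 0.14691796 0.14698142 0.14751838 0.14831901]
```

View pics/crop_top1.png

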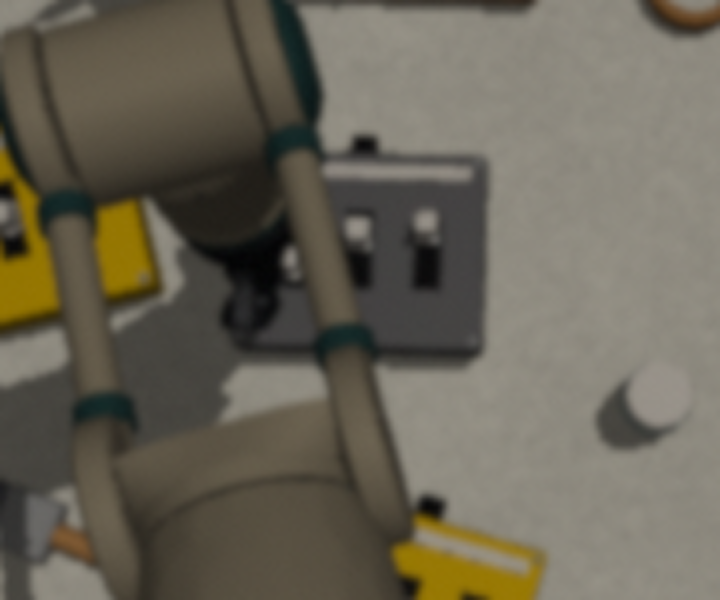

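```bash
python3 - <<'E'
from h import *
d=load('side0'); W=cloud(d).reshape(-1,3)
b=(abs(W[:,0]-.234)<.12)&(abs(W[:,1]+.525)<.12)&(W[:,2]>.12); print('start lowest z',np.sort(W[b][:,2])[:8].round(3), W[b][np.argsort(W[b][:,2])[:4]].round(3))
d=grab('side','side2'); W=cloud(d).reshape(-1,3); s=manip.get_state(); print(s['clock'],np.round(s['position'],4),np.round(s['qpos'],3))
b=(abs(W[:,0]-.544)<.06)&(abs(W[:,1]-.247)<.05)&(W[:,2]>.085); print(np.sort(W[b][:,2])[:8].round(3), W[b][np.argsort(W[b][:,2])[:4]].round(3))
E
```

```text
start lowest z [0.12  0.12  0.121 0.121 0.121 0.121 0.121 0.121] [[ 0.203 -0.609  0.12 ]
 [ 0.207 -0.603  0.12 ]
 [ 0.207 -0.61   0.121]
 [ 0.205 -0.611  0.121]]
2.55 [0.5444 0.2468 0.1209] [ 0.309  0.367  1.596 -0.     1.175  0.31 ]
[0.143 0.144 0.145 0.146 0.146 0.146 0.147 0.148] [[0.52  0.249 0.143]
 [0.518 0.257 0.144]
 [0.52  0.254 0.145]
 [0.519 0.243 0.146]]
```

```bash
python3 - <<'E'
from h import *
d=load('side0'); W=cloud(d)
p=np.array([.234,-.525,.208]); x=np.array([.407,-.914,0])
for o in(.017,.004): print('tips px',proj(d,[p-[0,0,o]+x*.05,p-[0,0,o]-x*.05]).round(1))
for v in (262,266,270,274,278,282,286,290): 
  print(v,[(u,)+tuple(float(a) for a in W[v,u].round(3)) for u in list(range(384,394,2))+list(range(444,456,2)) if W[v,u,2]>.15 and W[v,u,1]<-.3])
im=cv2.imread('pics/side0.png'); cv2.imwrite('pics/crop_side0b.png',cv2.resize(im[180:310,360:500],None,fx=4,fy=4,interpolation=cv2.INTER_CUBIC))
E
```

```text
tips px [[441.9 319. ]
 [379.8 300.8]]
tips px [[443.5 313.1]
 [380.8 295.1]]
262 [(384, 0.206, -0.479, 0.279), (386, 0.202, -0.484, 0.284), (388, 0.202, -0.488, 0.286), (390, 0.208, -0.488, 0.283), (392, 0.224, -0.483, 0.271), (444, 0.231, -0.56, 0.315), (446, 0.232, -0.563, 0.315), (448, 0.237, -0.564, 0.314), (450, 0.241, -0.565, 0.312), (452, 0.25, -0.564, 0.307), (454, 0.259, -0.564, 0.302)]
266 [(384, 0.205, -0.481, 0.272), (386, 0.203, -0.485, 0.276), (388, 0.204, -0.488, 0.277), (390, 0.206, -0.49, 0.277), (444, 0.23, -0.562, 0.309), (446, 0.232, -0.564, 0.309), (448, 0.233, -0.567, 0.31), (450, 0.235, -0.569, 0.31), (452, 0.243, -0.568, 0.305), (454, 0.26, -0.565, 0.294)]
270 [(384, 0.206, -0.481, 0.264), (386, 0.204, -0.486, 0.267), (388, 0.204, -0.489, 0.269), (390, 0.216, -0.486, 0.261), (444, 0.233, -0.563, 0.3), (446, 0.237, -0.564, 0.299), (448, 0.239, -0.566, 0.299), (450, 0.24, -0.568, 0.3), (452, 0.242, -0.57, 0.3), (454, 0.241, -0.574, 0.302)]
274 [(384, 0.208, -0.481, 0.254), (386, 0.204, -0.487, 0.26), (388, 0.206, -0.489, 0.26), (448, 0.239, -0.568, 0.292), (450, 0.239, -0.57, 0.294), (452, 0.24, -0.573, 0.295), (454, 0.241, -0.575, 0.295)]
278 [(384, 0.203, -0.485, 0.251), (386, 0.204, -0.488, 0.252), (388, 0.208, -0.489, 0.251), (448, 0.246, -0.566, 0.279), (450, 0.247, -0.569, 0.281), (452, 0.241, -0.574, 0.287), (454, 0.24, -0.577, 0.289)]
282 [(448, 0.242, -0.569, 0.276), (450, 0.242, -0.572, 0.277), (452, 0.244, -0.574, 0.277), (454, 0.248, -0.576, 0.276)]
286 [(446, 0.239, -0.569, 0.269), (448, 0.243, -0.571, 0.268), (450, 0.244, -0.573, 0.269), (452, 0.248, -0.574, 0.267), (454, 0.249, -0.577, 0.269)]
290 [(446, 0.242, -0.57, 0.26), (448, 0.243, -0.572, 0.261), (450, 0.247, -0.574, 0.259), (452, 0.248, -0.576, 0.26), (454, 0.251, -0.578, 0.26)]
```

View pics/crop_side0b.png

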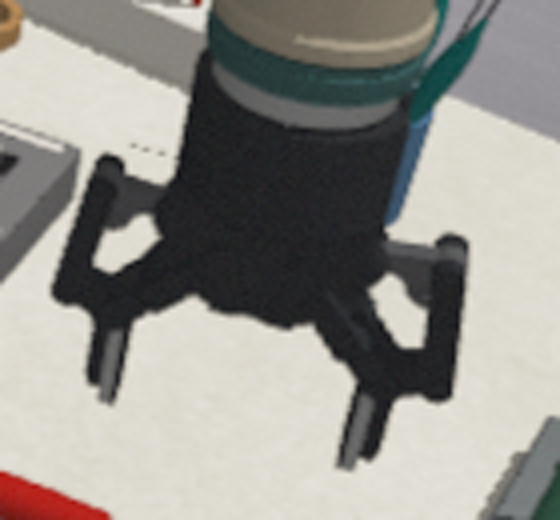

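Depth also puts the tips about 35–40 mm higher than the reported TCP minus 17 mm, and it was the same at the start, so the two sources disagree. I'll descend 4.5 cm, which is safe under both readings, and look again.

Request:
{"method": "arm_command", "body": {
  "commands": [
    [4, [0, 0, -1.5], 0],
    [4, [0, 0, -1.5], 0],
    [4, [0, 0, -1.5], 0],
    [4, [0, 0, 0], 0],
    [4, [0, 0, 0], 0]
  ]
}}

```text
clock: 3.05
position: [0.5438, 0.2467, 0.0752]
ee_rot: [0.707, -0.707, -0.001, -0.001]
contact_force: [0.4, -0.4, 0.8]
width: 0.0396
```

```bash
cat > look.py <<'E'
from h import *
import sys
k=sys.argv[1]
d=grab('side','side'+k); t=grab('top','top'+k); s=manip.get_state(); print(s['clock'],np.round(s['position'],4),np.round(s['contact_force'],2),s['width'])
a=cv2.imread(f'pics/side{k}.png')[110:200,200:310]; b=cv2.imread(f'pics/top{k}.png')[105:195,150:250]
f=lambda i:cv2.resize(i,(int(i.shape[1]*4.0),360),interpolation=cv2.INTER_CUBIC)
o=np.hstack([f(a),f(b)]); cv2.imwrite(f'pics/look{k}.png',cv2.resize(o,(800,int(360*800/o.shape[1]))))
E
python3 look.py 3
```

```text
3.15 [0.5441 0.2469 0.0754] [-0.31 -0.11 -0.63] 0.03995214823569977
```

View pics/look3.png

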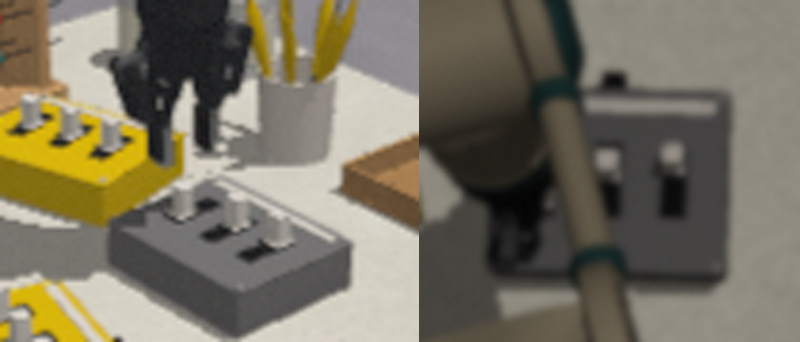

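In the side crop the tips, at (165,163) and (208,150), still hang about 27 mm above the left knob top at (182,187), with no contact. That supports the camera's height. I check the lateral position from the top depth too.

```bash
python3 - <<'E'
from h import *
for n in('side3','top3'):
    W=cloud(load(n)).reshape(-1,3)
    b=(abs(W[:,0]-.544)<.06)&(abs(W[:,1]-.247)<.06)&(W[:,2]>.08)&(W[:,2]<.2); Q=W[b]; print(n,len(Q))
    for lo in np.arange(.08,.2,.01):
        q=Q[(Q[:,2]>=lo)&(Q[:,2]<lo+.01)]
        if len(q)>2:
            for nm,c in(('near',q[q[:,0]<.544]),('far',q[q[:,0]>=.544])):
                if len(c)>1: print(round(lo,2),nm,len(c),'x',c[:,0].min().round(3),c[:,0].max().round(3),'y',c[:,1].min().round(3),c[:,1].max().round(3))
E
```

```text
side3 613
0.09 near 3 x 0.518 0.52 y 0.243 0.259
0.1 near 10 x 0.511 0.523 y 0.234 0.254
0.1 far 19 x 0.561 0.574 y 0.235 0.261
0.11 near 23 x 0.507 0.523 y 0.232 0.253
0.11 far 18 x 0.559 0.574 y 0.232 0.259
0.12 near 19 x 0.507 0.52 y 0.235 0.253
0.12 far 20 x 0.557 0.573 y 0.233 0.258
0.13 near 17 x 0.507 0.521 y 0.234 0.251
0.13 far 22 x 0.558 0.573 y 0.233 0.255
0.14 near 24 x 0.491 0.525 y 0.232 0.26
0.14 far 31 x 0.561 0.589 y 0.228 0.26
0.15 near 41 x 0.488 0.528 y 0.231 0.257
0.15 far 38 x 0.557 0.596 y 0.231 0.26
0.16 near 51 x 0.485 0.528 y 0.228 0.265
0.16 far 32 x 0.556 0.604 y 0.225 0.257
0.17 near 44 x 0.484 0.543 y 0.226 0.263
0.17 far 46 x 0.545 0.604 y 0.225 0.259
0.18 near 39 x 0.485 0.542 y 0.226 0.251
0.18 far 35 x 0.544 0.604 y 0.227 0.248
0.19 near 40 x 0.489 0.544 y 0.223 0.248
0.19 far 41 x 0.546 0.604 y 0.226 0.244
top3 87
0.11 near 3 x 0.518 0.524 y 0.237 0.238
0.14 near 4 x 0.499 0.516 y 0.235 0.238
0.15 near 27 x 0.494 0.515 y 0.235 0.249
0.16 near 9 x 0.499 0.525 y 0.231 0.26
0.17 near 11 x 0.486 0.52 y 0.233 0.24
0.18 near 5 x 0.493 0.52 y 0.231 0.258
0.19 near 26 x 0.485 0.5 y 0.236 0.26
```

Both cameras agree with x and y (jaws centred at about (0.541, 0.246)) and put the tips at z ≈ 0.097. So the true tip is about 22 mm above the reported TCP z, not 17 mm below it. I go by the cameras: 4 cm more puts the tips at about 0.057, in small steps while watching the force.

Request:
{"method": "arm_command", "body": {
  "commands": [
    [4, [0, 0, -1], 0],
    [4, [0, 0, -1], 0],
    [4, [0, 0, 0], 0]
  ]
}}

```text
clock: 3.45
position: [0.5413, 0.2462, 0.0519]
ee_rot: [-0.707, 0.708, -0.001, -0.001]
contact_force: [-0.4, 0.3, 0.1]
width: 0.0398
```

Request:
{"method": "arm_command", "body": {
  "commands": [
    [4, [0, 0, -1], 0],
    [4, [0, 0, 0], 0]
  ]
}}

```text
clock: 3.65
position: [0.5418, 0.2463, 0.0422]
ee_rot: [-0.707, 0.707, -0.001, -0.001]
contact_force: [0.4, 0.5, 0.7]
width: 0.0403
```

```bash
python3 look.py 4; python3 - <<'E'
from h import *
W=cloud(load('side4')).reshape(-1,3)
b=(abs(W[:,0]-.544)<.06)&(abs(W[:,1]-.247)<.03)&(W[:,2]>.055)&(W[:,2]<.11); Q=W[b]
for lo in np.arange(.055,.11,.006):
    q=Q[(Q[:,2]>=lo)&(Q[:,2]<lo+.006)]; print(lo.round(3),np.sort(q[:,0]).round(3))
E
```

```text
3.75 [0.5426 0.2466 0.0433] [ 0.9   0.43 -0.03] 0.040256630478352956
0.055 [0.535 0.536 0.536 0.538 0.54 ]
0.061 [0.531 0.536 0.536 0.536 0.537 0.537 0.537 0.537 0.538 0.539 0.545 0.545
 0.562 0.563 0.565]
0.067 [0.511 0.512 0.515 0.516 0.516 0.521 0.533 0.535 0.538 0.54  0.541 0.545
 0.545 0.546 0.547 0.559 0.559 0.561 0.563 0.563 0.563 0.564 0.565 0.565]
0.073 [0.506 0.508 0.508 0.509 0.511 0.511 0.516 0.516 0.517 0.517 0.519 0.532
 0.534 0.537 0.539 0.545 0.558 0.559 0.56  0.56  0.562 0.563 0.563 0.564
 0.565 0.569 0.576]
0.079 [0.505 0.505 0.506 0.51  0.512 0.514 0.518 0.519 0.52  0.559 0.56  0.56
 0.562 0.562 0.564 0.565 0.573 0.577]
0.085 [0.504 0.505 0.507 0.508 0.508 0.509 0.51  0.51  0.511 0.512 0.513 0.514
 0.515 0.516 0.519 0.524 0.554 0.556 0.559 0.559 0.559 0.56  0.56  0.561
 0.561 0.565 0.565 0.567 0.571]
0.091 [0.506 0.508 0.508 0.509 0.511 0.512 0.513 0.514 0.515 0.516 0.516 0.517
 0.521 0.558 0.558 0.558 0.56  0.562 0.563 0.563 0.564 0.565 0.566 0.571
 0.573]
0.097 [0.507 0.508 0.509 0.51  0.513 0.514 0.516 0.516 0.52  0.559 0.559 0.56
 0.56  0.561 0.561 0.562 0.564 0.564 0.564 0.566 0.571]
0.103 [0.506 0.506 0.509 0.51  0.512 0.513 0.516 0.52  0.558 0.559 0.561 0.561
 0.561 0.562 0.562 0.563 0.57  0.573]
0.109 [0.513 0.515 0.521 0.561 0.561]
```

View pics/look4.png

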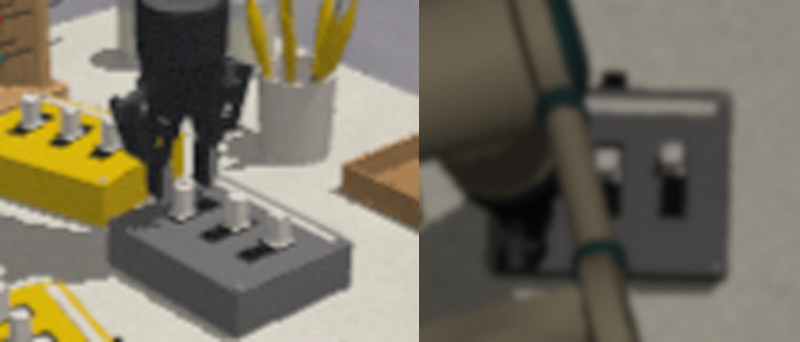

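The tips now straddle the left knob at about z = 0.066 with no contact. I lower 0.8 cm more and push 3.8 cm in +x.

Request:
{"method": "arm_command", "body": {
  "commands": [
    [4, [0, 0, -0.8], 0],
    [4, [0, 0, 0], 0]
  ]
}}

```text
clock: 3.95
position: [0.5422, 0.2465, 0.0348]
ee_rot: [-0.707, 0.707, -0.0, -0.0]
contact_force: [-0.5, 1.0, -0.3]
width: 0.0402
```

Request:
{"method": "arm_command", "body": {
  "commands": [
    [4, [0.8, 0, 0], 0],
    [4, [0.6, 0, 0], 0],
    [4, [0.6, 0, 0], 0],
    [4, [0.6, 0, 0], 0],
    [4, [0.6, 0, 0], 0],
    [4, [0.6, 0, 0], 0],
    [4, [0, 0, 0], 0],
    [4, [0, 0, 0], 0]
  ]
}}

```text
clock: 4.75
position: [0.5816, 0.2465, 0.0357]
ee_rot: [-0.707, 0.707, 0.001, 0.0]
contact_force: [-1.1, -0.1, 0.2]
width: 0.0402
```

```bash
python3 look.py 5
```

```text
4.85 [0.5812 0.2465 0.0357] [-0.77  0.25 -0.62] 0.04026124876646269
```

View pics/look5.png

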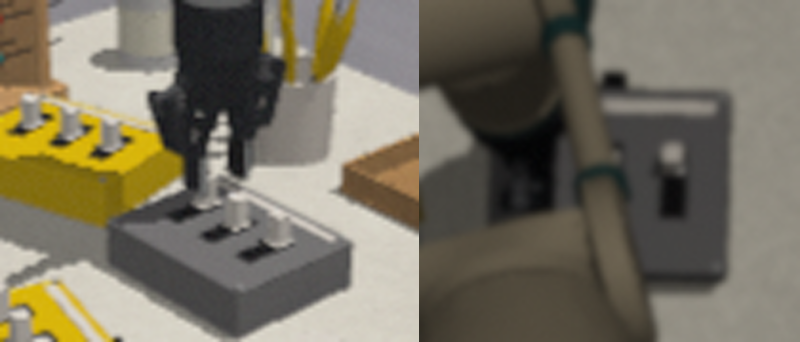

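The left knob at (207,190) has moved to the strip end, with its slot open on the base side. I back off, lift, move over the middle knob and lower.

Request:
{"method": "arm_command", "body": {
  "commands": [
    [4, [-0.6, 0, 0], 0],
    [4, [0, 0, 2.5], 0],
    [4, [0, 0, 2.5], 0],
    [4, [-0.5, -2.2, 0], 0],
    [4, [-0.5, -2.2, 0], 0],
    [4, [0, 0, 0], 0],
    [4, [0, 0, -1.5], 0],
    [4, [0, 0, 0], 0]
  ]
}}

```text
clock: 5.65
position: [0.5633, 0.2027, 0.0693]
ee_rot: [-0.707, 0.707, -0.001, -0.001]
contact_force: [0.2, -0.6, 0.1]
width: 0.0399
```

```bash
python3 look.py 6; python3 - <<'E'
from h import *
W=cloud(load('side6')).reshape(-1,3)
for nm,lo,hi in(('knobs',.066,.077),('fingers',.082,.115)):
    b=(abs(W[:,0]-.56)<.06)&(abs(W[:,1]-.203)<.06)&(W[:,2]>lo)&(W[:,2]<hi); Q=W[b]
    print(nm,Q[:,2].min() if len(Q) else None)
    for y in np.arange(.145,.265,.01):
        q=Q[(Q[:,1]>=y)&(Q[:,1]<y+.01)]; print(y.round(3),np.sort(q[:,0]).round(3))
E
```

```text
5.75 [0.5645 0.2031 0.0705] [0.23 0.22 0.63] 0.040079178157985854
knobs 0.06636991496115524
0.145 [0.558 0.562 0.562 0.563 0.564 0.567 0.57  0.57  0.574 0.575]
0.155 [0.56  0.561 0.561 0.562 0.564 0.565 0.569 0.57  0.57  0.571]
0.165 []
0.175 []
0.185 [0.556 0.558 0.563]
0.195 [0.551 0.555 0.556 0.556 0.556 0.558 0.559 0.562 0.562 0.564 0.565 0.566
 0.568 0.57  0.57 ]
0.205 [0.556 0.56 ]
0.215 []
0.225 []
0.235 [0.559 0.56  0.56  0.562 0.562 0.563 0.566]
0.245 [0.56  0.561 0.564 0.566 0.567]
0.255 []
0.265 []
fingers 0.09296569276777815
0.145 []
0.155 []
0.165 []
0.175 []
0.185 [0.527 0.527 0.529 0.532 0.533 0.536 0.536 0.537 0.538 0.538 0.54  0.54
 0.541 0.541 0.542 0.58  0.582 0.582 0.582 0.583 0.584 0.586 0.587 0.587
 0.588 0.59  0.59  0.592]
0.195 [0.524 0.528 0.528 0.529 0.529 0.531 0.532 0.534 0.535 0.536 0.537 0.538
 0.539 0.539 0.579 0.58  0.58  0.58  0.583 0.583 0.583 0.583 0.584 0.584
 0.584 0.584 0.584 0.585 0.587 0.587 0.596]
0.205 [0.529 0.529 0.529 0.531 0.532 0.533 0.535 0.581 0.581 0.582 0.583 0.583
 0.583 0.584 0.585 0.585 0.585 0.587]
0.215 []
0.225 []
0.235 []
0.245 []
0.255 []
0.265 []
```

View pics/look6.png

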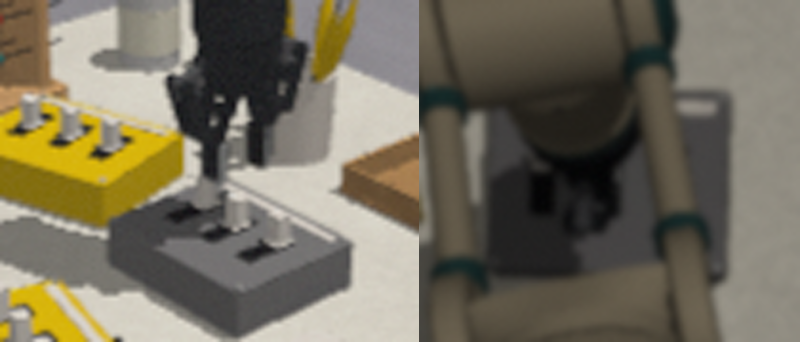

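The left knob now stands at about x = 0.566 (box +13 mm). The jaws (x = 0.541 to 0.580) straddle the middle knob (0.556 to 0.570), with the tips at 0.092. I lower 3.5 cm and pull 3.3 cm in −x.

Request:
{"method": "arm_command", "body": {
  "commands": [
    [4, [0, 0, -1], 0],
    [4, [0, 0, -1], 0],
    [4, [0, 0, 0], 0]
  ]
}}

```text
clock: 6.05
position: [0.5634, 0.2025, 0.0489]
ee_rot: [-0.707, 0.707, -0.001, -0.001]
contact_force: [-1.2, 0.1, -0.6]
width: 0.0403
```

Request:
{"method": "arm_command", "body": {
  "commands": [
    [4, [0, 0, -0.8], 0],
    [4, [0, 0, -0.7], 0],
    [4, [0, 0, 0], 0],
    [4, [-0.6, 0, 0], 0],
    [4, [-0.6, 0, 0], 0],
    [4, [-0.6, 0, 0], 0],
    [4, [-0.6, 0, 0], 0],
    [4, [-0.6, 0, 0], 0],
    [4, [-0.4, 0, 0], 0],
    [4, [0, 0, 0], 0],
    [4, [0, 0, 0], 0]
  ]
}}

```text
clock: 7.15
position: [0.5302, 0.2027, 0.0358]
ee_rot: [0.707, -0.707, 0.0, 0.0]
contact_force: [0.1, -0.2, -1.1]
width: 0.04
```

```bash
python3 look.py 7
```

```text
7.25 [0.5305 0.2027 0.0356] [-0.34 -0.02 -0.64] 0.04011961122824066
```

View pics/look7.png

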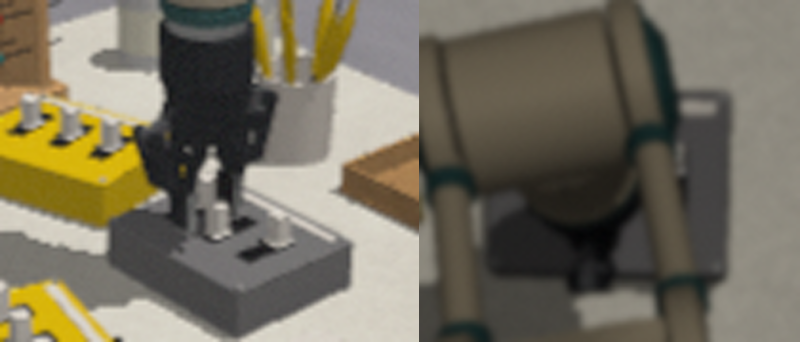

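The middle knob at (216,220) is now at the base end of its slot. I back off, lift, and move clear towards −y so the top camera can see all three.

Request:
{"method": "arm_command", "body": {
  "commands": [
    [4, [0.6, 0, 0], 0],
    [4, [0, 0, 3], 0],
    [4, [0, 0, 4], 0],
    [4, [0, 0, 4], 0],
    [4, [-1, -4, 2], 0],
    [4, [-1, -4, 0], 0],
    [4, [-1, -4, 0], 0],
    [4, [-1, -4, 0], 0],
    [4, [-1, -4, 0], 0],
    [4, [-1, -4, 0], 0],
    [4, [-1, -4, 0], 0],
    [4, [0, 0, 0], 0]
  ]
}}

```text
clock: 8.45
position: [0.4663, -0.0819, 0.1659]
ee_rot: [-0.706, 0.708, -0.002, 0.002]
contact_force: [0.2, 0.1, -0.2]
width: 0.0398
```

Request:
{"method": "arm_command", "body": {
  "commands": [
    [4, [-1, -4, 0], 0],
    [4, [-1, -4, 0], 0],
    [4, [0, -4, 0], 0],
    [4, [0, -4, 0], 0],
    [4, [0, 0, 0], 0],
    [4, [0, 0, 0], 0]
  ]
}}

```text
clock: 9.05
position: [0.4472, -0.2374, 0.1654]
ee_rot: [0.708, -0.707, 0.001, -0.0]
contact_force: [-0.4, 0.3, -0.9]
width: 0.0398
```

```bash
python3 look.py 8; python3 - <<'E'
from h import *
for n in('top8','side8'):
    d=load(n); W=cloud(d); z=W[...,2]
    k=((z>.064)&(z<.08)&(abs(W[...,0]-.553)<.05)&(abs(W[...,1]-.202)<.07)).astype(np.uint8)
    nn,l,st,ce=cv2.connectedComponentsWithStats(k)
    for i in range(1,nn):
        if st[i,4]>6:
            p=plane(d,ce[i],.073)[0] if n=='top8' else np.nanmedian(W[l==i],0); print(n,st[i,4],ce[i].round(1),p.round(4),'value',round(p[0]-.5534,4),'y',round(p[1]-.2023,4))
E
```

```text
9.15 [ 0.4469 -0.236   0.1655] [ 0.46  0.47 -0.22] 0.03971980622093467
top8 35 [181.4 144.6] [0.5692 0.248  0.073 ] value 0.0158 y 0.0457
top8 34 [216.5 145.6] [0.569  0.1581 0.073 ] value 0.0156 y -0.0442
top8 32 [198.4 155.2] [0.5429 0.2035 0.073 ] value -0.0105 y 0.0012
side8 19 [253.1 157.3] [0.5646 0.2444 0.0711] value 0.0112 y 0.0421
side8 23 [256.5 164.7] [0.539  0.1989 0.07  ] value -0.0144 y -0.0034
side8 23 [272.3 167.1] [0.564  0.1551 0.0716] value 0.0106 y -0.0472
```

View pics/look8.png

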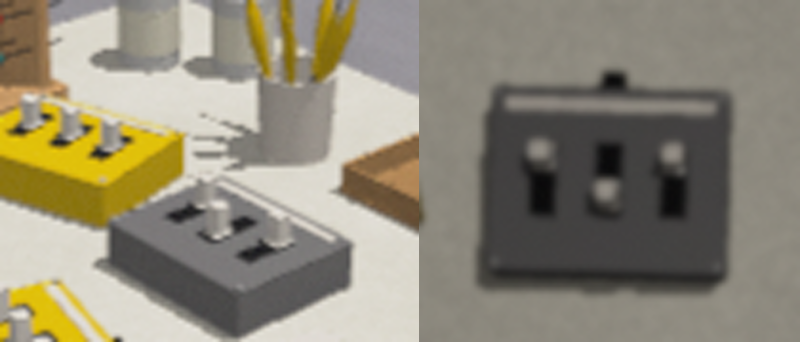

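The final view shows the left knob at (540,152) and the right one at (671,156), both at the strip end. The middle knob at (604,195) is at the base end. The values are about +15, −10.5 and +15 mm, and the arm is clear, so I hand in.

```bash
python3 -c "
from rig import manip
print(manip.sign_off())"
```

```text
the job is handed in; nothing more can be done
None
```

The grey three-switch box is set to on, off, on, and the job is handed in at about 9.2 s. I dragged the left switch to on and the middle one to off by straddling each knob with the jaws. The right switch was already on and I left it alone.

**Last checks:** the top camera read left at about +15.8 mm, middle at −10.5 mm and right at +15.6 mm; the limit is 5 mm either way. The side camera agreed on the pattern to within about 5 mm. The arm stood clear of everything at the end, and the force readings between moves stayed around 1 N.

**Disagreement:** both at the start and above the box, the cameras put the fingertips 35–40 mm higher than the reported tool height implied. I went by the cameras and lowered in small steps watching the force. The descent made no contact, which bore the camera heights out.

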